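Chisel out of the jar, onto its rest

TASK

Pull the chisel out of its stoneware jar and lay it down, without dropping it, on the little wooden chisel rest, so that it lies along the rest across both rails, between their horns. Either end may face either way. Leave both jars standing where they are, the brush in its jar, and the sharpening stone and the tape measure alone.

Things in the scene. Friction and masses are not known exactly. Their poses are not given: they have to be found in the camera images.
- chisel: Wood chisel, 275 mm, 0.15 kg, edge down on the jar's floor, leaning about 30 deg, shank on the rim, handle up. Origin: middle of the cutting edge; +z to the handle end; +x is the lean's underside. Along z: flat blade 0-65 mm (5 mm along x, 24 along y); shank 12 mm dia. 65-143; brass ferrule 22 mm dia. 143-165; wooden handle 165-275, 28 mm dia. from 180 to 255.
- chisel_balance (a point): The chisel's balance point on its axis, 109 mm from the cutting edge (axes as the chisel's). The chisel lies stably when this point is between the rails.
- chisel_edge (a point): Middle of the chisel's cutting edge, the same point as the chisel's origin.
- chisel_jar: Heavy open white stoneware jar standing loose on the bench, 0.8 kg, 92 mm outer diameter, 117 mm tall, wall 6 mm, inner floor 6 mm above its underside. Origin: centre of its underside, z up. It may stand to the left or right of the rest.
- brush_jar: The same kind of jar on the other side, holding the brush. Origin: centre of its underside, z up.
- brush: Paint brush, 215 mm long, leaning in the other jar with its flat grey bristles (34 x 11 mm) up. Origin: lower end of its 12 mm round wooden stick; +z along the stick towards the bristles. Leave it.
- rest: Low wooden rest fixed to the bench. Origin: centre of its underside, z up; x: the way a chisel lies. Board 100 (x) by 130 (y) by 14 mm. Two cross rails along y at x = -38 and +38 mm, 12 mm thick, flat tops 40 mm above the bench; at each rail end a 12 mm square horn up to 60 mm; 92 mm free between a rail's horns, centred on y = 0. The chisel overhangs both rails.
- tape_measure: Black and orange tape measure standing at the far side of the bench, 35 x 68 x 66 mm. Origin: centre of its underside. Leave it.
- oilstone: Grey sharpening stone in a wooden base lying at the far side of the bench, 70 (x) by 180 (y) by 38 mm. Origin: centre of its underside. Leave it.
Mind the look-alikes: they are no part of the job. What is shaped like the chisel_jar but blue is not meant.

How it is judged:
On the way:
1. the chisel is held in the gripper, its cutting edge clear above the rim of its jar (z of chisel_edge in the frame of chisel_jar above 0.118 m and contact force between the fingers and chisel above 0.5 N), for 0.1 s.
At the end, for the whole second after the job is handed in: Chisel at rest, released, on the rest: balance point within 34 mm of its centre lengthwise, 45 mm crosswise, 38-60 mm high; level within 0.2 rad, within 0.7 rad of the rest's x. Jars upright (0.1 rad), moved under 50 mm; brush's lower end within 70 mm of its jar's origin (x of chisel_balance in the frame of rest between -0.034 and 0.034 m and y of chisel_balance in the frame of rest between -0.045 and 0.045 m and height (world z) of chisel_balance between 0.038 and 0.06 m and angle between chisel's own z axis and vertical between 1.37 and 1.77 rad and angle between the z axis of chisel and the x axis of rest, either way round below 0.7 rad and contact force between chisel and rest above 0.5 N and linear speed of chisel below 0.03 m/s and angle between each of chisel_jar, brush_jar's own z axis and vertical below 0.1 rad and distance of each of chisel_jar, brush_jar from where it was at the start of the episode below 0.05 m and distance between brush and brush_jar below 0.07 m); the robot touches nothing.
It fails at once if the chisel is dropped or thrown (moves faster than 0.5 m/s while the fingers do not touch it) (linear speed of chisel above 0.5 m/s and contact force between the fingers and chisel below 0.05 N).
It fails at once if a jar is tipped by more than 0.4 rad (angle between any of chisel_jar, brush_jar's own z axis and vertical above 0.4 rad).
It fails at once if the sharpening stone or the tape measure is moved by more than 40 mm (distance of any of oilstone, tape_measure from where it was at the start of the episode above 0.04 m).
It fails at once if the brush is pulled out of its jar (distance between brush and brush_jar above 0.1 m).
It also fails if it takes over 43 s, if anything falls off the work surface, if the arm or the gripper's body presses on something with over 40 N, if the wrist force passes 120 N, or if a joint passes its speed limit or range.

ROBOT

A 7-joint arm with a two-finger parallel gripper is mounted at the origin on the work surface. World frame = base frame: x ahead of the robot, y to its left, z up, the work surface at z = 0. Lengths are in m, angles in rad, forces in N, time in s.
With the tool pointing down it reaches from about 0.425 to 0.95 m from the base axis. Payload 4.7 kg.
Tool frame: the origin (TCP) lies where the fingers leave the gripper's body, on its centre line; the fingertips stand 70 mm ahead of it and the grasp point (between the pads) lies 51 mm ahead of it (bot.grip_point_offset is the z of the grasp point in the tool frame, in m); z points along the fingers, y is the line along which they close (so a half turn about z gives the same grasp; the last joint's range is limited). The gripper opens to 87 mm and grips with 3 to 60 N. Pads are 19 mm wide; open, the fingers measure 117 mm over their backs; the gripper's body (75 mm by 190 mm) begins 51 mm behind the grasp point.
Start: joints at [-1.143, 0.469, -0.049, 1.532, 0.024, 1.141, -0.082], TCP at [0.298, 0.606, 0.292] pointing down, gripper open.
Joint ranges: [-2.59, 2.59], [-0.33, 1.99], [-1.39, 1.29], [0.1, 2.45], [-1.04, 4.18], [0.21, 1.99], [-2.66, 2.66]. Speed limits (rad/s): [2.57, 2.57, 3.14, 3.14, 3.14, 3.14, 3.14].

INTERFACE

Orientations are given as a rotation vector (axis times angle).
In Python, from plant import bot, fingers, planner, viewer, workorder, read_t, read_q, read_dq, read_joint_torque, read_tool_pos, read_tool_rot, read_force, read_moment, read_grip_width, read_grip_force gives the robot as it stands. Calls block until the motion is done:
- bot.move_to(position, orientation): joint-space move of the TCP to a pose.
- bot.move_straight(position, frame=None, rate=0.15, guard=None): straight line of the TCP; frame=None keeps the orientation; rate is the mean speed in m/s. With guard (N) it stops when the force on the tool has changed by that much, and returns True; else False.
- bot.goto_joints(angles): joint-space move.
- fingers.let_go() and fingers.close(newtons=None): open the fingers fully, or close them until they stop; newtons is the grip in N (None keeps the last).
- bot.hold(seconds).
- planner.ik(position, orientation): joint angles nearest the present ones, or None.
- viewer.get_image(name): name is "scene" or "top" or "wrist"; returns the picture (400x640x3 uint8, red, green, blue); there is no depth.
- viewer.get_calibration(name): a dict with "fx", "fy", "cx", "cy" (pixels), "world_from_camera" (4x4, takes a point from camera to world coordinates); the wrist camera has in their place "hand_eye" (4x4, takes a point from camera to tool coordinates, whose origin is the TCP and whose axes are the flange's). Camera axes: x right, y up, looking along -z (the intrinsics and any distortion apply to the point x, -y, -z); pixel columns grow to the right and rows downward; lengths in m; the calibration is good to about 2 mm. A picture is of the moment at which its call begins: read the wrist's pose just before it. get_calibration takes no time and is no camera call.
A pose or a line that the arm cannot do raises bot.IKError and nothing moves.
- workorder.hand_in(): hands the job in; it is judged then, once.
Readings, each from a call of its own:
- read_t(): time.
- read_q(): joint angles.
- read_dq(): joint speeds.
- read_joint_torque(): joint torques, N m.
- read_tool_pos(): TCP position.
- read_tool_rot(): TCP orientation.
- read_force(): force on the tool from outside, world axes, zero at the start.
- read_moment(): the same for the moment, N m.
- read_grip_width(): finger opening in m.
- read_grip_force(): force on a finger pad.
Only numpy, scipy, OpenCV 4.12 (cv2) and the standard library are available. Lean on these libraries where they do the work, as an engineer would, in place of code of your own. Each camera call takes 0.05 s, during which the arm holds its last target. There are 200 camera calls.

## Working session

There is one attempt and no reset: what is moved stays moved. The work goes in short steps, each a Python script; the robot and the scene stay as the last script left them, time stands still between calls to the robot, and variables do not carry over. Pictures are saved under pics/ and viewed, at most 10 in all, crops included, and the job is handed in when it is done.

```bash
ls; mkdir -p pics
python3 - <<'E'
from plant import *
import cv2,numpy as np
np.set_printoptions(precision=4,suppress=True)
for n in("scene","top"):
    im=viewer.get_image(n); cv2.imwrite(f"pics/{n}0.png",im[:,:,::-1]); c=viewer.get_calibration(n); print(n,c)
print(read_t(),read_tool_rot(),viewer.get_calibration("wrist"))
E
```

```text
pics
scene {'fx': 499.9658423679799, 'fy': 499.9658423679799, 'cx': 319.27977664305354, 'cy': 202.8417999305015, 'world_from_camera': array([[-0.6725, -0.5817,  0.4575,  1.2187],
       [ 0.74  , -0.5319,  0.4116,  0.5584],
       [ 0.0039,  0.6154,  0.7882,  1.2287],
       [ 0.    ,  0.    ,  0.    ,  1.    ]])}
top {'fx': 396.0906502898587, 'fy': 396.0906502898587, 'cx': 314.2904859636358, 'cy': 194.15524237492477, 'world_from_camera': array([[ 0.0129,  0.9974, -0.0706,  0.5177],
       [-0.9998,  0.0118, -0.0157, -0.0531],
       [-0.0148,  0.0708,  0.9974,  1.1672],
       [ 0.    ,  0.    ,  0.    ,  1.    ]])}
0.1 [-0.7111 -3.0597  0.0028] {'fx': 343.2987183967139, 'fy': 343.2987183967139, 'cx': 315.697442248307, 'cy': 195.54217880222615, 'hand_eye': array([[ 0.0002,  0.9693,  0.2458,  0.0658],
       [ 1.    , -0.0004,  0.0004, -0.0007],
       [ 0.0005,  0.2458, -0.9693, -0.0921],
       [ 0.    ,  0.    ,  0.    ,  1.    ]])}
```

View pics/scene0.png

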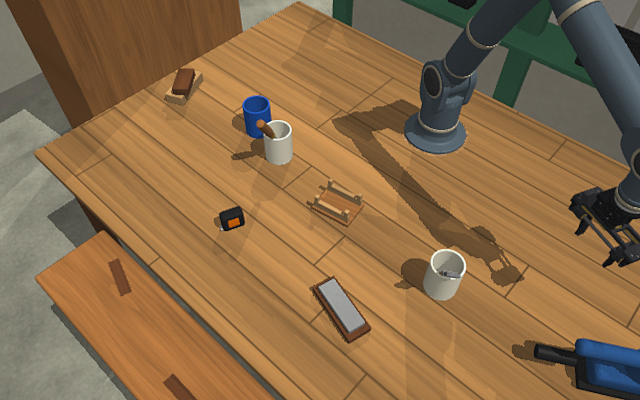

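View pics/top0.png

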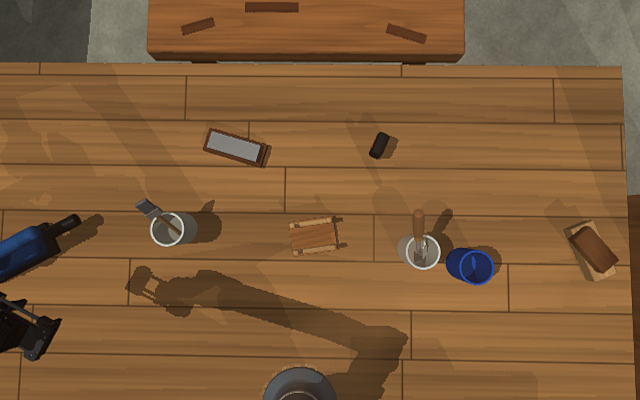

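In the scene view the candidates are a white jar at (278,143) with a wooden handle leaning out, a white jar at (445,275) holding the grey bristles, and a blue jar at (257,115). In the top view they are at (422,250), (168,230) and (470,266). The chisel jar is the white one with the handle (scene 278,143, top 422,250), since the blue one is the decoy. I'll confirm this in an enlarged crop.

```bash
cat > h.py <<'E'
from plant import *
import cv2,numpy as np
from scipy.spatial.transform import Rotation as R
np.set_printoptions(precision=4,suppress=True)
def cal(n,T=None):
    c=viewer.get_calibration(n); M=c["world_from_camera"] if T is None else T@c["hand_eye"]; return c,M
def ray(n,uv,T=None):
    c,M=cal(n,T); d=M[:3,:3]@np.array([(uv[0]-c["cx"])/c["fx"],-(uv[1]-c["cy"])/c["fy"],-1]); return M[:3,3],d/np.linalg.norm(d)
def onz(n,uv,z,T=None):
    o,d=ray(n,uv,T); return o+d*(z-o[2])/d[2]
def tri(r1,r2):
    A=np.zeros((3,3));b=np.zeros(3)
    for o,d in(r1,r2):
        P=np.eye(3)-np.outer(d,d);A+=P;b+=P@o
    p=np.linalg.solve(A,b); return p,[np.linalg.norm((np.eye(3)-np.outer(d,d))@(p-o)) for o,d in(r1,r2)]
def toolT():
    T=np.eye(4);T[:3,:3]=R.from_rotvec(read_tool_rot()).as_matrix();T[:3,3]=read_tool_pos();return T
def white(im):
    h=cv2.cvtColor(im,cv2.COLOR_RGB2HSV); return cv2.inRange(h,(0,0,120),(179,60,255))
E
python3 - <<'E'
from h import *
t=cv2.imread("pics/top0.png");s=cv2.imread("pics/scene0.png")
f=lambda im,x,y:cv2.resize(im[y:y+75,x:x+100],(400,300),interpolation=cv2.INTER_CUBIC)
cv2.imwrite("pics/crop.png",np.vstack([np.hstack([f(t,375,200),f(t,265,200)]),np.hstack([f(s,225,90),f(s,290,165)])]))
for uv in((422,250),(168,230)): print(uv,onz("top",uv,.117))
print(onz("top",(316,236),.03),onz("scene",(336,200),.03))
E
```

```text
(422, 250) [ 0.4486 -0.3208  0.117 ]
(168, 230) [0.492  0.3507 0.117 ]
[ 0.4784 -0.0417  0.03  ] [ 0.4803 -0.0372  0.03  ]
```

View pics/crop.png

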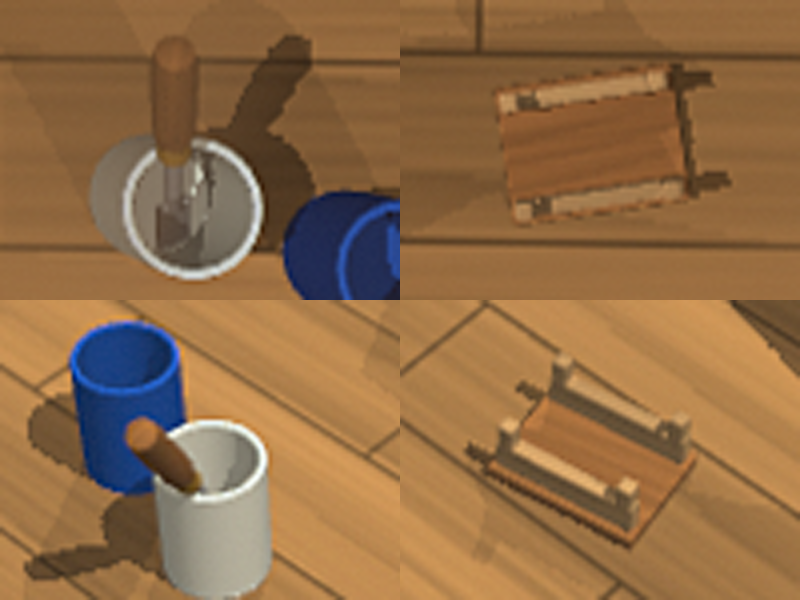

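The crop confirms it: the white jar with the brown handle and brass ferrule is the chisel jar, and the blue one is empty. The rest's four horn tops are visible in both views. Next I'll triangulate the handle axis, the rim and the horns.

Run:
```python
from h import *
# crop pixel -> full pixel
ct=lambda x,y:(375+(x+.5)/4-.5,200+(y+.5)/4-.5); rt=lambda x,y:(265+(x-400+.5)/4-.5,200+(y+.5)/4-.5)
cs=lambda x,y:(225+(x+.5)/4-.5,90+(y-300+.5)/4-.5); rs=lambda x,y:(290+(x-400+.5)/4-.5,165+(y-300+.5)/4-.5)
print("rim top",onz("top",ct(194,208),.117),"scene",onz("scene",cs(211,457),.117))
print("rim width",np.linalg.norm(onz("top",ct(124,208),.117)-onz("top",ct(264,208),.117)))
# handle axis: planes
pl=[]
for n,a,b in(("top",ct(175,60),ct(174.5,150)),("scene",cs(142,437),cs(192,486))):
    o,d1=ray(n,a);_,d2=ray(n,b);m=np.cross(d1,d2);pl.append((m/np.linalg.norm(m),o))
d=np.cross(pl[0][0],pl[1][0]);d/=np.linalg.norm(d);d*=np.sign(d[2])
p=np.linalg.lstsq(np.array([pl[0][0],pl[1][0],[0,0,1]]),np.array([pl[0][0]@pl[0][1],pl[1][0]@pl[1][1],.117]),rcond=None)[0]
print("axis",d,"lean deg",np.degrees(np.arccos(d[2])),"at rim",p,"z=.01",p-d*(.107/d[2]))
o,dd=ray("scene",cs(142,437)); print("end", tri((o,dd),(p,d)))
ht=[onz("top",rt(*q),.06) for q in((507,103),(658,78),(524,213),(675,188))]
hs=[onz("scene",rs(*q),.06) for q in((508,428),(625,487),(565,362),(682,425))]
print("horns",np.array(ht),np.array(hs),np.mean(ht,0),np.mean(hs,0))
for q in(ht,hs):
    r=np.degrees(np.arctan2(*(q[0]-q[1]+q[2]-q[3])[:2])); print("yaw of rest",-r)
print("lens",[np.linalg.norm(q[0]-q[1]) for q in(ht,hs)],[np.linalg.norm(q[0]-q[2]) for q in(ht,hs)])
```

```text
rim top [ 0.4444 -0.3238  0.117 ] scene [ 0.4422 -0.3218  0.117 ]
rim width 0.09136266124834584
axis [0.4882 0.2035 0.8487] lean deg 31.93412187487884 at rim [ 0.4751 -0.3112  0.117 ] z=.01 [ 0.4136 -0.3368  0.01  ]
end (array([ 0.5399, -0.2842,  0.2295]), [np.float64(7.286304832063996e-16), np.float64(6.539635498068961e-16)])
horns [[ 0.508   0.0271  0.06  ]
 [ 0.5267 -0.078   0.06  ]
 [ 0.4321  0.014   0.06  ]
 [ 0.4507 -0.0905  0.06  ]] [[ 0.5283 -0.0736  0.06  ]
 [ 0.5113  0.027   0.06  ]
 [ 0.4507 -0.0851  0.06  ]
 [ 0.4381  0.0208  0.06  ]] [ 0.4794 -0.0318  0.06  ] [ 0.4821 -0.0277  0.06  ]
yaw of rest 10.121197384767228
yaw of rest -171.834180540798
lens [np.float64(0.10672222705908078), np.float64(0.10194020731879579)] [np.float64(0.07704391682744774), np.float64(0.07838139241922136)]
```

```bash
cat >> h.py <<'E'
P_RIM=np.array([.4755,-.3115,.117]); AZ=np.radians(22.5); LEAN=np.radians(30.5)
REST=np.array([.481,-.030,0]); YAW=np.radians(9.5)
def axis(az,lean): return np.array([np.sin(lean)*np.cos(az),np.sin(lean)*np.sin(az),np.cos(lean)])
def rot(az,pitch,s=1):
    "approach tilted from straight down by pitch towards az; s=1: tool x forward/up"
    h=np.array([np.cos(az),np.sin(az),0]);z=np.sin(pitch)*h-np.array([0,0,np.cos(pitch)])
    y=np.array([np.sin(az),-np.cos(az),0])*s;return np.column_stack([np.cross(y,z),y,z])
def pose(g,az,pitch,back=0,s=1):
    M=rot(az,pitch,s);return g-M[:,2]*(bot.grip_point_offset+back),R.from_matrix(M).as_rotvec()
A=axis(AZ,LEAN); G=P_RIM+A*.072
def place(up=0,b=.108,gr=.200):
    h=np.array([np.cos(YAW),np.sin(YAW),0]);return REST+h*(gr-b)+np.array([0,0,.050+up])
E
python3 - <<'E'
from h import *
print(G)
for s in(1,-1):
  for al in(30,40,50,60):
    a=np.radians(al);pp=a-(np.pi/2-LEAN)
    r=[planner.ik(*p) for p in(pose(G,AZ,a,.1,s),pose(G,AZ,a,0,s),pose(G+A*.17,AZ,a,0,s),pose(place(.12),YAW,pp,0,s),pose(place(),YAW,pp,0,s))]
    print(s,al,["".join("%.2f "%v for v in x) if x is not None else None for x in r])
E
```

```text
[ 0.5093 -0.2975  0.179 ]
1 30 ['0.00 0.26 0.92 2.00 -0.87 1.01 0.20 ', '0.26 0.36 0.52 2.04 -0.98 0.81 0.27 ', '-0.30 0.38 1.12 1.81 -0.94 1.12 -0.01 ', '-0.49 0.72 0.68 1.56 -0.27 1.51 -1.16 ', '-0.46 0.86 0.63 1.62 -0.34 1.33 -1.13 ']
1 40 ['0.43 0.23 0.52 2.07 -1.02 0.98 0.40 ', '0.95 0.36 -0.24 2.06 -1.00 0.65 0.36 ', '0.07 0.25 0.65 1.88 -0.99 0.95 0.06 ', '-0.51 0.62 0.67 1.67 -0.28 1.32 -1.16 ', '-0.47 0.76 0.61 1.73 -0.36 1.13 -1.12 ']
1 50 ['1.49 0.34 -0.61 2.08 -0.99 0.81 0.47 ', '1.45 0.52 -0.79 2.09 -1.01 0.52 0.48 ', '1.02 0.27 -0.43 1.91 -1.00 0.75 0.14 ', '-0.53 0.52 0.66 1.78 -0.30 1.13 -1.16 ', '-0.47 0.67 0.58 1.85 -0.40 0.91 -1.09 ']
1 60 ['1.83 0.56 -0.98 2.12 -0.98 0.70 0.59 ', '1.73 0.81 -1.16 2.12 -0.86 0.34 0.49 ', '1.60 0.51 -1.15 1.96 -0.90 0.51 0.18 ', '-0.54 0.43 0.65 1.89 -0.32 0.92 -1.14 ', '-0.45 0.59 0.55 1.97 -0.47 0.70 -1.02 ']
-1 30 ['1.69 0.42 -1.17 1.92 -0.09 0.76 2.64 ', '1.43 0.51 -0.98 1.98 -0.02 0.55 2.56 ', '1.30 0.39 -0.98 1.73 -0.07 0.82 2.41 ', '-0.12 0.63 0.08 1.53 0.01 1.49 1.69 ', '-0.11 0.77 0.05 1.59 0.02 1.30 1.67 ']
-1 40 [None, '1.62 0.65 -1.17 2.03 -0.01 0.43 2.64 ', '1.48 0.45 -1.15 1.81 -0.17 0.66 2.54 ', '-0.15 0.54 0.12 1.64 -0.02 1.30 1.71 ', '-0.11 0.68 0.07 1.71 -0.01 1.09 1.69 ']
-1 50 ['1.39 0.31 -0.49 2.08 -1.03 0.84 -2.64 ', '1.45 0.52 -0.79 2.09 -1.01 0.52 -2.66 ', None, '-0.17 0.45 0.16 1.76 -0.05 1.10 1.74 ', '-0.12 0.60 0.08 1.83 -0.04 0.88 1.72 ']
-1 60 ['1.83 0.56 -0.98 2.12 -0.98 0.70 -2.55 ', '1.73 0.81 -1.16 2.12 -0.86 0.34 -2.66 ', None, '-0.21 0.37 0.21 1.88 -0.10 0.89 1.78 ', '-0.11 0.53 0.08 1.95 -0.07 0.65 1.75 ']
```

```bash
python3 - <<'E'
from h import *
al=np.radians(45)
bot.move_to(*pose(place(.25),YAW,-.1));print(read_t(),read_q())
T0=toolT();cv2.imwrite("pics/w_rest.png",viewer.get_image("wrist")[:,:,::-1]);np.save("T0.npy",T0)
bot.move_to(*pose(G,AZ,al,.11));print(read_t(),read_q())
T1=toolT();cv2.imwrite("pics/w_pre.png",viewer.get_image("wrist")[:,:,::-1]);np.save("T1.npy",T1)
c=viewer.get_calibration("wrist")
def proj(p,T):
    M=T@c["hand_eye"];q=M[:3,:3].T@(p-M[:3,3]);return np.array([c["cx"]-c["fx"]*q[0]/q[2],c["cy"]+c["fy"]*q[1]/q[2]])
for s in(-.05,0,.05,.07): print("axis",s,proj(G+A*s,T1))
h=np.array([np.cos(YAW),np.sin(YAW),0]);v=np.array([-h[1],h[0],0])
for a in(-.038,.038):
    for b in(-.052,.052): print("horn",proj(REST+a*h+b*v+[0,0,.06],T0))
E
python3 -c "
import cv2,numpy as np
cv2.imwrite('pics/w2.png',cv2.resize(np.hstack([cv2.imread('pics/w_rest.png'),cv2.imread('pics/w_pre.png')]),(800,250)))"
```

```text
2.5167 [-0.5857  0.3513  0.7056  1.675  -0.2066  1.2993 -1.2365]
4.2417 [ 0.9831  0.2297 -0.0489  2.0696 -1.0156  0.9255  0.4392]
axis -0.05 [314.6997 252.0607]
axis 0 [314.6868 199.6942]
axis 0.05 [314.6712 136.7165]
axis 0.07 [314.664  107.8013]
horn [357.58   252.0542]
horn [273.582  251.8257]
horn [360.492  194.3035]
horn [271.0205 194.0527]
```

View pics/w_pre.png

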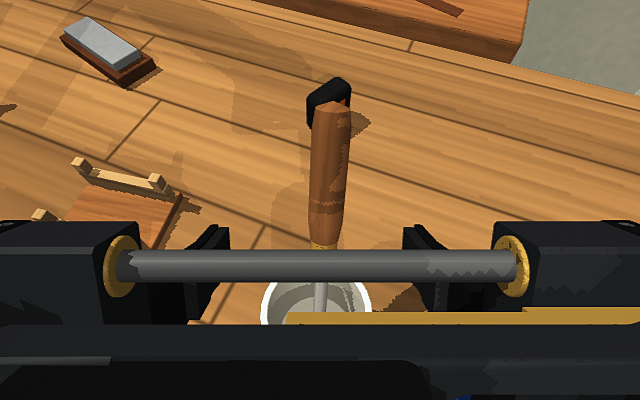

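View pics/w_rest.png

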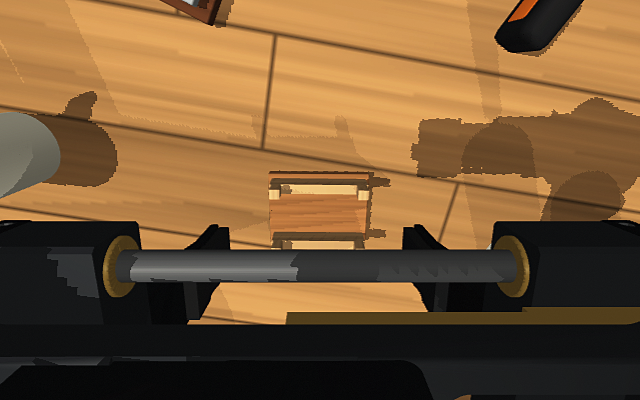

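The wrist view shows the handle end at (333,102), mid-handle at (327,200), and the shank at the rim at (320,295). That is 5 to 18 px to the right of the prediction, so the azimuth is a few degrees smaller than I assumed. In the rest view the horns at (274,194) and (364,191) match within about 3 mm. I'll refine the axis using the wrist line.

Run:
```python
from h import *
T1=np.load("T1.npy")
ct=lambda x,y:(375+(x+.5)/4-.5,200+(y+.5)/4-.5);cs=lambda x,y:(225+(x+.5)/4-.5,90+(y-300+.5)/4-.5)
def plane(n,a,b,T=None):
    o,d1=ray(n,a,T);_,d2=ray(n,b,T);m=np.cross(d1,d2);m/=np.linalg.norm(m);return m,m@o
W=plane("wrist",(332.5,108),(320,295),T1);S=plane("scene",cs(142,437),cs(192,486));Tp=plane("top",ct(175,60),ct(174.5,150))
for nm,L in(("W+S",(W,S)),("W+T",(W,Tp)),("all",(W,S,Tp))):
    N=np.array([l[0] for l in L]);b=np.array([l[1] for l in L])
    d=np.linalg.svd(N)[2][-1];d*=np.sign(d[2])
    f=lambda z:np.linalg.lstsq(np.vstack([N,[0,0,10]]),np.append(b,10*z),rcond=None)[0]
    print(nm,"lean",np.degrees(np.arccos(d[2])),"az",np.degrees(np.arctan2(d[1],d[0])),"rim",f(.117),"z.179",f(.179),"end",f(.244))
# wrist-plane offset of old G
print("G off wrist plane",W[0]@G-W[1],W[0])
```

```text
W+S lean 30.688205804048664 az 17.765903995393042 rim [ 0.4739 -0.3182  0.117 ] z.179 [ 0.509 -0.307  0.179] end [ 0.5457 -0.2952  0.244 ]
W+T lean 37.73073029809342 az 17.913888244905124 rim [ 0.4944 -0.3114  0.117 ] z.179 [ 0.54   -0.2966  0.179 ] end [ 0.5879 -0.2812  0.244 ]
all lean 31.860114284732603 az 20.2362209808583 rim [ 0.476  -0.3142  0.117 ] z.179 [ 0.5121 -0.3009  0.179 ] end [ 0.5499 -0.2869  0.244 ]
G off wrist plane 0.008872962888654523 [-0.3157  0.9488  0.0066]
```

```bash
sed -i 's/^P_RIM=.*/P_RIM=np.array([.4739,-.3182,.117]); AZ=np.radians(17.8); LEAN=np.radians(30.6)/' h.py
python3 - <<'E'
from h import *
al=np.radians(45)
p,o=pose(G,AZ,al,.10); bot.move_straight(p,o)
p,o=pose(G,AZ,al); print("hit",bot.move_straight(p,o,rate=.1,guard=8),p,read_tool_pos(),read_force())
fingers.close(45); print(read_grip_width(),read_grip_force(),read_force(),read_t())
cv2.imwrite("pics/w_grip.png",viewer.get_image("wrist")[:,:,::-1])
E
```

```text
hit False [ 0.4745 -0.318   0.215 ] [ 0.4743 -0.3185  0.2153] [-0.2317 -0.0052 -0.2203]
0.02659066477363275 45.002179741859436 [ 0.1154  0.5189 -0.6958] 6.775
```

View pics/w_grip.png

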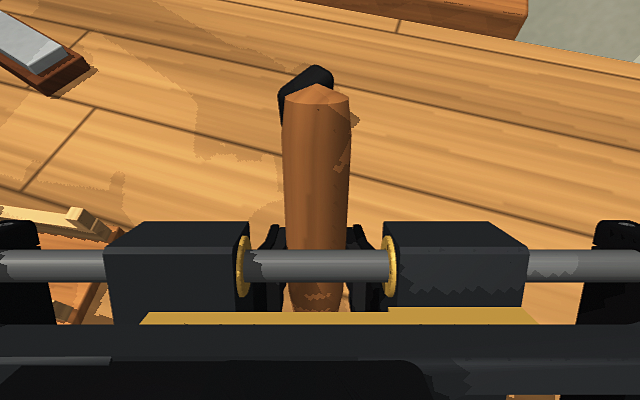

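The grip holds, with the handle centred (u about 317, end at v about 90). Now I'll work out the axial grasp position and pull along the axis.

Run:
```python
from h import *
al=np.radians(45); T=toolT(); g=T[:3,3]+T[:3,2]*bot.grip_point_offset
for v in(84,92,100): 
    p,e=tri(ray("wrist",(317,v),T),(g,A)); print(v,"s to end",(p-g)@A,e[0])
p0=T[:3,3]
n=np.array([-np.cos(LEAN)*np.cos(AZ),-np.cos(LEAN)*np.sin(AZ),np.sin(LEAN)])
print(bot.move_straight(p0+A*.03+n*.002,rate=.06,guard=25),read_force(),read_grip_width())
print(bot.move_straight(p0+A*.165+n*.004,rate=.1,guard=25),read_force(),read_moment(),read_grip_width(),read_tool_pos())
bot.move_straight(read_tool_pos()+[0,0,.03],rate=.1); bot.hold(.2)
cv2.imwrite("pics/s_pull.png",viewer.get_image("scene")[:,:,::-1][50:250,180:450].repeat(2,0).repeat(2,1))
cv2.imwrite("pics/w_pull.png",viewer.get_image("wrist")[:,:,::-1]);print(read_t())
```

```text
84 s to end 0.0772634595041787 0.0008455721104062516
92 s to end 0.07457197742016614 0.0008483514680846409
100 s to end 0.07182099819800006 0.0008511922673881422
False [-1.0996 -0.0132 -1.6914] 0.026857397316135373
False [-0.0723  0.2461 -2.5256] [-0.3567  1.0806 -0.0182] 0.02668953424576932 [ 0.5507 -0.2935  0.3583]
9.7167
```

View pics/s_pull.png

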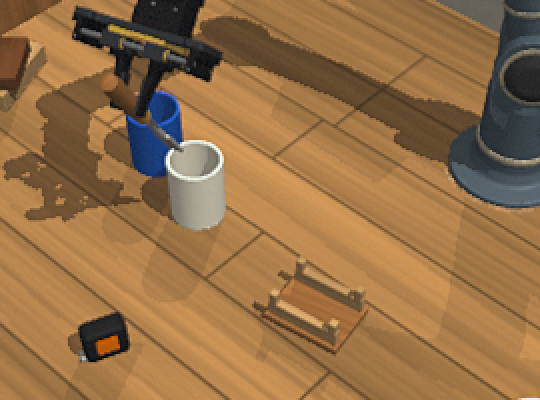

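The chisel is out and the jar is in place, with the tip clear of the rim at crop (182,150). Next I'll carry it above the rest, levelling it on the way.

Run:
```python
from h import *
T=toolT(); g=T[:3,3]+T[:3,2]*bot.grip_point_offset
print("edge pred",g-.2*A, "seen on z",tri(ray("scene",(271,125)),(g,A)))
pp=np.radians(45)-(np.pi/2-LEAN)
p,o=pose(place(.17),YAW,pp)
try: print(bot.move_straight(p,o,rate=.13))
except bot.IKError as e: print("IK",e); bot.move_to(p,o)
bot.hold(.3);print(read_t(),read_tool_pos(),p,read_grip_width(),read_grip_force())
s=viewer.get_image("scene")[:,:,::-1];t=viewer.get_image("top")[:,:,::-1]
f=lambda im,x,y:cv2.resize(im[y:y+200,x:x+200].copy(),(400,400),interpolation=cv2.INTER_CUBIC)
cv2.imwrite("pics/carry.png",np.hstack([f(s,230,60),f(t,220,110)]))
```

```text
edge pred [ 0.4879 -0.3135  0.1795] seen on z (array([ 0.4725, -0.3176,  0.1557]), [np.float64(0.0017488662643254144), np.float64(0.0017488662643253491)])
False
12.525 [ 0.5842 -0.0129  0.2695] [ 0.5842 -0.0127  0.2694] 0.026719506812882567 44.99720335006714
```

View pics/carry.png

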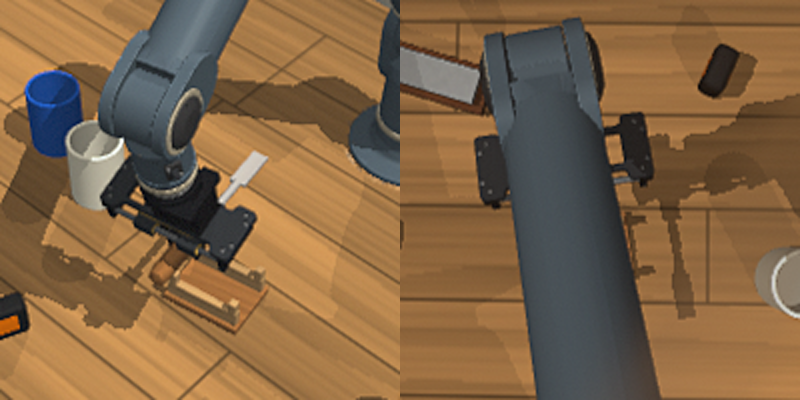

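Run:
```python
from h import *
T=toolT(); g=T[:3,3]+T[:3,2]*bot.grip_point_offset; y=T[:3,1]; h=np.array([np.cos(YAW),np.sin(YAW),0])
print("g",g)
for nm,uv in(("tip",(361,136)),("blade root",(347.5,152.5)),("end",(309.5,198))):
    o,d=ray("scene",uv); p=o+d*((g-o)@y)/(d@y); print(nm,p,"along",(p-g)@h,"dz",p[2]-g[2])
```

```text
g [ 0.5717 -0.0149  0.2201]
tip [ 0.3645 -0.0495  0.2095] along -0.2100656222532341 dz -0.010546088703135642
blade root [ 0.4395 -0.037   0.2075] along -0.13407580492733484 dz -0.012517779421538727
end [ 0.6307 -0.005   0.2064] along 0.05980518363686597 dz -0.013664218027401559
```

The chisel is level, with the tip 0.210 m behind the grasp and the end 0.060 m ahead, so the grasp is at about 207 mm axially. It sits up to 12 mm low in the fingers. I'll descend with a guard.

Run:
```python
from h import *
pp=np.radians(45)-(np.pi/2-LEAN)
gp=lambda up:pose(place(up,gr=.207),YAW,pp)
bot.move_straight(*gp(.05),rate=.12); bot.hold(.2); print(read_force())
hit=bot.move_straight(*gp(-.008),rate=.025,guard=3)
T=toolT();print(hit,"g z",(T[:3,3]+T[:3,2]*bot.grip_point_offset),read_force(),read_moment(),read_t())
s=viewer.get_image("scene")[:,:,::-1]
cv2.imwrite("pics/down.png",cv2.resize(s[110:260,250:450].copy(),(800,600),interpolation=cv2.INTER_CUBIC))
```

```text
[ 0.8865 -0.6374 -1.5645]
True g z [ 0.579  -0.0136  0.0497] [ 1.6354 -0.1511  2.6956] [-0.0304 -0.0422 -0.0253] 15.7417
```

View pics/down.png

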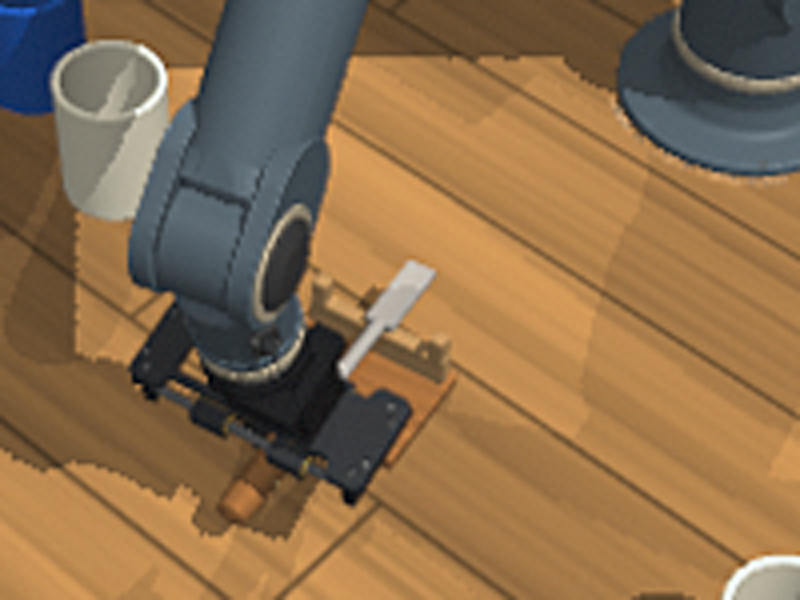

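Contact came at the expected height (g z = 0.050). The blade root and shank lie over the near rail, mid-way between the horns at about (380,325). I'll settle it, release and back off.

Run:
```python
from h import *
bot.move_straight(read_tool_pos()-[0,0,.0015],rate=.02,guard=8); print(read_force())
fingers.close(6); bot.hold(.3); print(read_force(),read_grip_width())
fingers.let_go(); bot.hold(.3)
T=toolT(); bot.move_straight(T[:3,3]-T[:3,2]*.12,rate=.1)
h=np.array([np.cos(YAW),np.sin(YAW),0])
bot.move_straight(read_tool_pos()+h*.1+[0,0,.15],rate=.2); bot.hold(.2); print(read_t())
s=viewer.get_image("scene")[:,:,::-1];t=viewer.get_image("top")[:,:,::-1]
f=lambda im,x,y:cv2.resize(im[y:y+150,x:x+100].copy(),(400,600),interpolation=cv2.INTER_CUBIC)
cv2.imwrite("pics/end.png",np.hstack([f(s,285,120),f(t,265,150)]))
```

```text
[0.7192 0.1959 4.9655]
[ 2.6639 -0.4138  1.7495] 0.0279722865355791
20.6333
```

View pics/end.png

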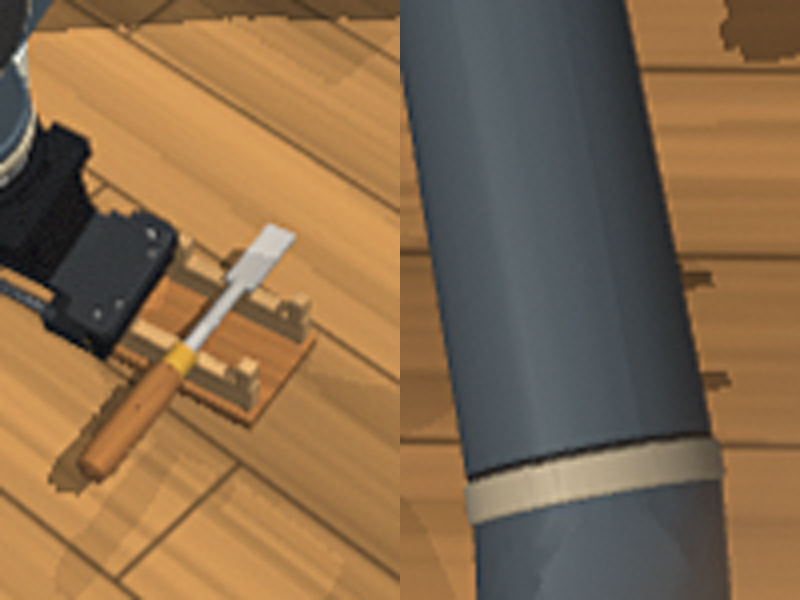

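The chisel lies across both rails between the horns: tip at crop (282,232), shank on the near rail, and ferrule on the far rail at (182,355). That puts the balance point close to the middle. The gripper is well clear.

```bash
python3 -c "
from plant import *
print(read_force(),workorder.hand_in())"
```

```text
the job is handed in; nothing more can be done
[-0.14359601  0.59443612  0.18536786] None
```

I pulled the chisel from its white jar, laid it across both rails of the rest between the horns, and handed the job in at about 21 s; the last view shows it in place with the gripper clear, but hand-in returned no verdict.

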